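# Spent headlamp cells into the tilt-out bin

### The job

Slide the blue cover of the white tilt-out bin fully back, feed the two red spent headlamp cells one at a time through the narrow sloping throat, which sits off-centre in its slot and must be found by sight or feel, so that each drops to the bottom of the bin, then slide the cover fully shut. Do not force a cell that catches on the throat, and leave the green fresh cells and the other gear where they are.

Things in the scene. Friction and masses are not known exactly. Their poses are not given: they have to be found in the camera images.
- bin: white plastic tilt-out bin, fixed, hollow, 170 mm (x) by 180 (y) by 195 high; origin at the centre of its underside on the shelf, z up. Its front is on its own +x side (away from the robot at yaw 0): a flat panel sloping 45 degrees that faces +x and up, from x 85, z 95 mm to the top edge at x -15, z 195 mm. A cell let go half-way down the throat slides in
- mouth (a point): middle of the slot in the sloped panel's outer face (bin frame x 16, y 0, z 164 mm; bin axes) that holds the throat, a black pipe in a grey 48 x 96 mm flange 2 mm proud. The throat lies 13 mm to the -y to 8 mm to the +y side of this point (not measured: find it by sight or touch), and does not budge. It runs square to the panel, 45 degrees down: bore 23 mm, 32 mm deep, flared to 30 at the mouth
- cover (a joint): blue sliding cover over the mouth, 60 x 60 x 3 mm, parallel to the sloped panel (3 to 6 mm off it): 0 = fully shut, 0.058 m = fully back, a stop at each end; slides level along the bin's +y to open, stays where left, friction 2.5 N; may start ajar. Grey rails 8 mm high run along y, 34 mm up and down the slope from the mouth
- fin (a point): middle of the blue grip fin on the cover (axes: z outward from the sloped panel, x down the slope, y the sliding direction): 10 mm thick along y, 24 mm along the slope, standing out square to the panel from 6 to 36 mm off it; this point is 22 mm off the panel; in line with the mouth when shut, moves with the cover
- spent_a_center (a point): centre (on the axis, half-way along and half-way up) of a red spent headlamp cell: cylinder 18.6 mm in diameter, 65 mm long, 47 g, lying flat on the shelf with its axis along its own x (so the centre is 9.3 mm above the shelf); either end may go first
- spent_b_center (a point): centre (on the axis, half-way along and half-way up) of a red spent headlamp cell: cylinder 18.6 mm in diameter, 65 mm long, 47 g, lying flat on the shelf with its axis along its own x (so the centre is 9.3 mm above the shelf); either end may go first
- fresh_a_center (a point): centre (on the axis, half-way along and half-way up) of a green fresh headlamp cell: cylinder 18.6 mm in diameter, 65 mm long, 47 g, lying flat on the shelf with its axis along its own x (so the centre is 9.3 mm above the shelf); either end may go first; to be left alone
- fresh_b_center (a point): centre (on the axis, half-way along and half-way up) of a green fresh headlamp cell: cylinder 18.6 mm in diameter, 65 mm long, 47 g, lying flat on the shelf with its axis along its own x (so the centre is 9.3 mm above the shelf); either end may go first; to be left alone
- headlamp_center (a point): centre of a teal headlamp, 50 x 92 x 45 mm, standing on the shelf; to be left alone
- ice_screw_center (a point): point on the axis of a silver ice screw lying along its own x, from 105 mm behind (-x, with the hanger reaching 45 mm to +y) to 85 mm ahead, 18 mm high; to be left alone
- trowel_center (a point): middle of an orange plastic trowel lying along its own x, 115 mm behind (handle) to 141 mm ahead (blade), 62 mm wide, 15 mm high; to be left alone
- carabiners_center (a point): centre of two gold carabiners lying crossed, about 105 x 105 mm, 20 mm high; to be left alone
Not all that is in view belongs to the job. Leave any black or purple look-alike of the part that bears spent_a_center alone.

How it is judged:
On the way, in this order (a step that is already met when the one before it is completed fails the run):
1. the cover is slid back (at least 50 of its 58 mm) (value of joint cover above 0.05 m), for 0.2 s.
2. one spent cell has gone down into the bin (((z of spent_a_center in the frame of bin between 0 and 0.1 m and x of spent_a_center in the frame of bin between -0.083 and 0.083 m and y of spent_a_center in the frame of bin between -0.088 and 0.088 m) or (z of spent_b_center in the frame of bin between 0 and 0.1 m and x of spent_b_center in the frame of bin between -0.083 and 0.083 m and y of spent_b_center in the frame of bin between -0.088 and 0.088 m))), for 0.1 s.
3. both spent cells are down in the bin (z of spent_a_center in the frame of bin between 0 and 0.1 m and x of spent_a_center in the frame of bin between -0.083 and 0.083 m and y of spent_a_center in the frame of bin between -0.088 and 0.088 m and z of spent_b_center in the frame of bin between 0 and 0.1 m and x of spent_b_center in the frame of bin between -0.083 and 0.083 m and y of spent_b_center in the frame of bin between -0.088 and 0.088 m), for 0.1 s.
At the end, for the whole second after the job is handed in: Both red cells are inside the bin at rest, their centres less than 100 mm above the shelf (so below the throat), and the cover is shut to within 3 mm of its stop (all of step 3 and value of joint cover below 0.003 m and linear speed of each of spent_a, spent_b below 0.02 m/s); the robot touches nothing.
It fails at once if a green fresh cell was moved by more than 20 mm (distance of any of fresh_a_center, fresh_b_center from where it was at the start of the episode above 0.02 m).
It fails at once if the headlamp, ice screw, trowel or carabiners were moved by more than 20 mm (distance of any of headlamp_center, ice_screw_center, trowel_center, carabiners_center from where it was at the start of the episode above 0.02 m).
It fails at once if a spent cell was forced against the bin or its cover (more than 35 N) (contact force between any of spent_a, spent_b and bin above 35 N).
It also fails if it takes over 72 s, if anything falls off the work surface, if the arm or the gripper's body presses on something with over 40 N, if the wrist force passes 120 N, or if a joint passes its speed limit or range.

### The arm

A 7-joint arm with a two-finger parallel gripper is mounted at the origin on the work surface. World frame = base frame: x ahead of the robot, y to its left, z up, the work surface at z = 0. Lengths are in m, angles in rad, forces in N, time in s.
With the tool pointing down it reaches from about 0.425 to 0.925 m from the base axis. Payload 6.8 kg.
Tool frame: the origin (TCP) lies midway between the tips of the shut fingers; the grasp point (between the pads) lies 19 mm behind it; z points along the fingers, y is the line along which they close (so a half turn about z gives the same grasp; the last joint's range is limited). The gripper opens to 85 mm and grips with 20 to 120 N. Pads are 22 mm wide; open, the fingers measure 114 mm over their backs; the gripper's body (76 mm by 85 mm) begins 54 mm behind the grasp point. The pads swing forward as they close: fully open they stand 13 mm farther back than shut.
Start: joints at [1.032, 0.477, 0.022, 1.555, -0.011, 1.109, -0.083], TCP at [0.282, -0.613, 0.231] pointing down, gripper open.
Joint ranges: [-2.96, 2.96], [-0.34, 2.1], [-1.41, 1.46], [0.24, 2.44], [-1.37, 4.51], [0.17, 1.92], [-2.96, 2.96]. Speed limits (rad/s): [2.39, 2.39, 3.14, 3.14, 3.14, 3.14, 3.14].

### API

Orientations are given as a unit quaternion [w, x, y, z].
In Python, from station import * gives the robot as it stands.
- The arm moves only by the shell command python3 -m creep 'ROWS' [FORCE]. ROWS is JSON, a list of rows, each a list of 7 numbers: the gripper command: -1 is shut, 1 is fully open, values between are in proportion, then the shift along the world's x, y, z in mm, then the turn, a rotation vector about the world's x, y, z in rad. A call has 1 to 5 rows; each row shifts and turns the commanded pose from where the row before left it; what a row does not reach is not made up. A row lasts 1/8 s, in which the tool goes at most 62.5 mm and 10.7 degrees, less where a joint would pass 70% of its speed; a pose out of reach is approached as far as the arm can. A call is refused whole if a number of a shift passes 62.5 or a number of a turn 0.188, either way. A call with a gripper value outside its range is refused whole. The fingers move at their own pace and stop on an object; FORCE is the grip in N (left out, the last holds). Time passes only in rows, so rows that do not move let the fingers close. It gives the time, the measured TCP pose, the force, the opening and the grip force at its end, in the units of the state.
- get_obs(): the state, without advancing time (a new reading comes with each control period).
- read_camera(name): name is "side" or "top"; returns (picture, depth): 420x560x3 uint8, red, green, blue; 420x560 float32, m along the optical axis (not along the pixel's ray), 0 where there is no reading.
- camera_params(name): a dict with "intrinsics" (3x3 intrinsics, pixels), "k1" (the pictures are not rectified: a ray, as slopes to the right and down, at radius r is drawn at 1 + k1 r^2 times it, then the intrinsics apply), "cam_to_world" (4x4, takes a point from camera to world coordinates). Camera axes: x right, y up, looking along -z (the intrinsics and any distortion apply to the point x, -y, -z); pixel columns grow to the right and rows downward; lengths in m; the calibration is good to about 2 mm. A picture is of the moment at which its call begins. camera_params takes no time and is no camera call.
- hand_in(): hands the job in; it is judged then, once.
The state is a dict: "t": time; "q": joint angles; "joint_vel": joint speeds; "joint_torque": joint torques, N m; "eef_pos": TCP position; "tool_rot": TCP orientation; "contact_force": force on the tool from outside, world axes, zero at the start; "torque": the same for the moment, N m; "gripper_width": opening from 0.0 (shut) to 1.0 (fully open); "grasp_force": force on a finger pad.
Only numpy, scipy, OpenCV 4.12 (cv2) and the standard library are available. Lean on these libraries where they do the work, as an engineer would, in place of code of your own. Each camera call takes 0.05 s, during which the arm holds its last target. There are 200 camera calls.

## Working session

There is one attempt and no reset: what is moved stays moved. The work goes in short steps, Python scripts to look and compute and a shell command to move; the robot and the scene stay as the last step left them, time stands still between calls to the robot, and variables do not carry over. Pictures are saved under pics/ and viewed, at most 10 in all, crops included, and the job is handed in when it is done.

```bash
ls; mkdir -p pics
cat > h.py <<'E'
from station import *
import numpy as np, cv2
def world(name,depth,uv):
    p=camera_params(name);K=np.array(p["intrinsics"]);T=np.array(p["cam_to_world"]);k1=p["k1"]
    uv=np.atleast_2d(np.array(uv,float))
    n=cv2.undistortPoints(uv.reshape(-1,1,2),K,np.array([k1,0,0,0,0.])).reshape(-1,2)
    d=depth[uv[:,1].astype(int),uv[:,0].astype(int)]
    P=np.c_[n[:,0]*d,-n[:,1]*d,-d,np.ones(len(d))]
    return (P@T.T)[:,:3]
def snap(tag):
    out={}
    for n in("side","top"):
        im,d=read_camera(n);cv2.imwrite(f"pics/{n}_{tag}.png",im[:,:,::-1]);np.save(f"{n}_{tag}.npy",d);out[n]=(im,d)
    return out
E
python3 - <<'E'
from h import *
o=snap("0")
for n in o: p=camera_params(n);print(n,p)
print(get_obs())
E
```

```text
pics
side {'intrinsics': array([[496.59153763,   0.        , 274.80501831],
       [  0.        , 496.59153763, 210.06074227],
       [  0.        ,   0.        ,   1.        ]]), 'k1': -0.1498346846912462, 'cam_to_world': array([[ 0.9562527 ,  0.21224391, -0.20132881,  0.31560069],
       [-0.29246507,  0.67782225, -0.67455257, -0.88441142],
       [-0.00670453,  0.70392437,  0.71024329,  1.05182557],
       [ 0.        ,  0.        ,  0.        ,  1.        ]])}
top {'intrinsics': array([[403.99865693,   0.        , 276.96418716],
       [  0.        , 403.99865693, 208.2839873 ],
       [  0.        ,   0.        ,   1.        ]]), 'k1': -0.10479686311708451, 'cam_to_world': array([[-0.01291053,  0.98296598, -0.18333356,  0.35775593],
       [-0.99983973, -0.01496494, -0.00982668,  0.01318334],
       [-0.01240287,  0.18317731,  0.98300165,  1.42196785],
       [ 0.        ,  0.        ,  0.        ,  1.        ]])}
{'t': 0.1, 'q': array([ 1.03187979,  0.47771471,  0.02235132,  1.55635215, -0.01147551,
        1.10929191, -0.08313744]), 'joint_vel': array([-0.00101834, -0.00309667, -0.00074284, -0.00214895, -0.00031757,
        0.00140662, -0.00030068]), 'joint_torque': array([ 3.31565017e-03, -5.97767115e+01,  1.61304463e+00, -2.81959069e+01,
        1.27802684e-02,  4.97528687e-03, -1.02337424e-06]), 'eef_pos': array([ 0.28164544, -0.61284892,  0.23042512]), 'tool_rot': array([-7.81366495e-04,  9.76890398e-01,  2.13739279e-01, -2.45065241e-04]), 'contact_force': array([0.55466965, 0.19198223, 0.02588096]), 'torque': array([-0.01935472,  0.02738052,  0.01001709]), 'grasp_force': 0.0, 'gripper_width': 0.9979750120094764}
```

View pics/side_0.png

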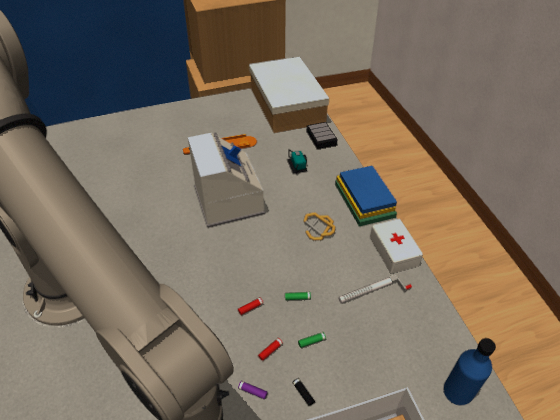

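View pics/top_0.png

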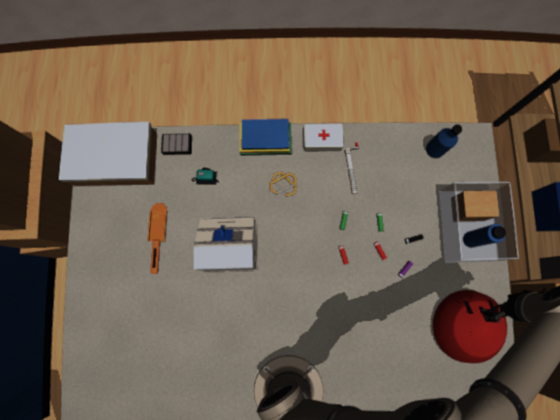

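Side: bin at about (228,178), red cells at (251,306) and (270,349). Top: bin at (225,243) with its blue cover at (223,233), red cells at (343,255) and (380,251).

Run:
```python
from h import *
def pts(n,m,d):
    v,u=np.nonzero(m&(d>0)); return world(n,d,np.c_[u,v])
for n in("side","top"):
    im=cv2.imread(f"pics/{n}_0.png");d=np.load(f"{n}_0.npy")
    h=cv2.cvtColor(im,cv2.COLOR_BGR2HSV)
    red=((h[...,0]<6)|(h[...,0]>174))&(h[...,1]>170)&(h[...,2]>70)
    c,l,s,ce=cv2.connectedComponentsWithStats(red.astype(np.uint8))
    for i in range(1,c):
        if 40<s[i,4]<500:
            P=pts(n,l==i,d)
            if abs(P[:,2]).max()>.04: continue
            r=cv2.minAreaRect((P[:,:2]*1000).astype(np.float32))
            print(n,"red",ce[i].round(),P.mean(0).round(4),P[:,2].max().round(4),r)
    # bin
    V,U=np.mgrid[0:420,0:560]
    W=world(n,d,np.c_[U.ravel(),V.ravel()]);ok=(d.ravel()>0)
    box=ok&(abs(W[:,0]-.5)<.35)&(abs(W[:,1]-.15)<.25)
    t=box&(W[:,2]>.187)&(W[:,2]<.203)
    s=np.zeros(420*560,np.uint8);s[t]=1
    c,l,st,ce=cv2.connectedComponentsWithStats(s.reshape(420,560))
    for i in range(1,c):
        if st[i,4]>200:
            P=W[l.ravel()==i];r=cv2.minAreaRect((P[:,:2]*1000).astype(np.float32));print(n,"top",st[i,4],P.mean(0).round(4),r)
    blue=(h[...,0]>100)&(h[...,0]<125)&(h[...,1]>150)&(h[...,2]>60)
    b=box&blue.ravel()&(W[:,2]>.08)&(W[:,2]<.25)
    print(n,"blue",b.sum(),W[b].mean(0),W[b].min(0),W[b].max(0))
for n,c in(("side",(225,165)),("top",(223,235))):
    im=cv2.imread(f"pics/{n}_0.png");k=im[c[1]-50:c[1]+50,c[0]-65:c[0]+65]
    cv2.imwrite(f"pics/{n}_0c.png",cv2.resize(k,None,fx=6,fy=6,interpolation=cv2.INTER_CUBIC)[:,:780])
a,b=[cv2.imread(f"pics/{n}_0c.png") for n in("side","top")]
cv2.imwrite("pics/c0.png",cv2.resize(np.hstack([a,b]),None,fx=.51,fy=.51))
```

```text
side red [249. 307.] [ 0.4491 -0.2038  0.0168] 0.0233 ((450.5978698730469, -202.25001525878906), (57.11869430541992, 17.30982780456543), 17.050792694091797)
side red [269. 350.] [ 0.4623 -0.3332  0.0167] 0.0241 ((462.2313232421875, -331.4681091308594), (58.48894119262695, 16.61101531982422), 28.367366790771484)
side top 1328 [0.4472 0.1876 0.1956] ((449.8522644042969, 193.69509887695312), (87.69487762451172, 186.48672485351562), 1.5225961208343506)
side blue 178 [0.51423582 0.19565005 0.17572857] [0.49377997 0.17065012 0.14340934] [0.53555808 0.2311739  0.1987169 ]
top red [380. 252.] [ 0.4606 -0.332   0.0153] 0.0248 ((460.460693359375, -332.42431640625), (49.343528747558594, 12.686935424804688), 23.956317901611328)
top red [343. 256.] [ 0.4485 -0.2015  0.016 ] 0.0248 ((448.6139831542969, -201.78346252441406), (50.23271179199219, 14.16150951385498), 15.100059509277344)
top top 1581 [0.4462 0.1914 0.1929] ((448.2794189453125, 192.6253204345703), (179.69979858398438, 85.98054504394531), 89.61368560791016)
top blue 182 [0.51080818 0.19747291 0.17003663] [0.49204298 0.16965341 0.14498853] [0.5351289  0.22652525 0.19693761]
```

View pics/c0.png

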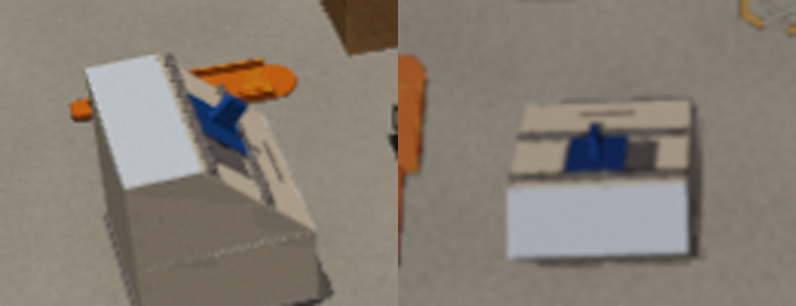

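The crops show the bin nearly square to the world. The fin is at crop pixel (596,140), and a strip of grey flange shows to the -y side of the cover. Next I refine the bin and fin pose.

```bash
cat > binfit.py <<'E'
from h import *
import sys
def fit(tag):
    for n in("side","top"):
        im=cv2.imread(f"pics/{n}_{tag}.png");d=np.load(f"{n}_{tag}.npy")
        V,U=np.mgrid[0:420,0:560];W=world(n,d,np.c_[U.ravel(),V.ravel()])
        h=cv2.cvtColor(im,cv2.COLOR_BGR2HSV).reshape(-1,3)
        m=(d.ravel()>0)&(abs(W[:,0]-.5)<.13)&(abs(W[:,1]-.19)<.13)
        W=W[m];h=h[m]
        s=W[:,0]+W[:,2]
        top=(abs(W[:,2]-.195)<.004)&(W[:,0]<.475)
        ctr=W[top].mean(0)
        sl=(W[:,2]>.11)&(W[:,2]<.185)&(abs(s-.675)<.012)
        A=np.c_[W[sl][:,1]-.19,np.ones(sl.sum())]
        c=np.linalg.lstsq(A,s[sl],rcond=None)[0]
        ym=[]
        for x in np.arange(.42,.48,.006):
            r=W[top&(abs(W[:,0]-x)<.003),1]
            if len(r)>8: ym.append((r.min(),r.max()))
        ym=np.array(ym)
        x=W[top,0]
        print(n,"topz",W[top,2].mean().round(4),"slope x0 (bin x at y=.19):",(c[1]-.180).round(4),"yaw",(-c[0]).round(4),"y edges",np.median(ym,0).round(4),"mid",ym.mean().round(4),"back x",np.percentile(x,1).round(4))
        b=(h[:,0]>100)&(h[:,0]<125)&(h[:,1]>150)&(W[:,2]>.1)
        q=W[b]; off=(q[:,0]+q[:,2]-c[1])/2**.5
        cov=q[off<.010];fin=q[(off>.015)&(off<.045)]
        print("  cover y",cov[:,1].min().round(4),cov[:,1].max().round(4),"fin",len(fin),fin.mean(0).round(4),fin[:,1].min().round(4),fin[:,1].max().round(4))
if __name__=="__main__": fit(sys.argv[1])
E
python3 binfit.py 0
```

```text
side topz 0.1959 slope x0 (bin x at y=.19): 0.4938 yaw -0.0028 y edges [0.1038 0.2836] mid 0.1939 back x 0.4063
  cover y 0.1707 0.2312 fin 53 [0.5234 0.1971 0.1868] 0.1918 0.2068
top topz 0.1939 slope x0 (bin x at y=.19): 0.4909 yaw 0.0237 y edges [0.1032 0.2809] mid 0.1922 back x 0.4055
  cover y 0.1697 0.2265 fin 27 [0.521  0.1965 0.1886] 0.1916 0.2023
```

```bash
python3 -m creep '[[-1,17,50,20,0,0,-0.1],[-1,17,50,20,0,0,-0.1],[-1,17,50,20,0,0,-0.1],[-1,17,50,20,0,0,-0.1],[-1,18,56,0,0,0,-0.03]]'
python3 -m creep '[[-1,17,56,0,0,0,0],[-1,17,56,0,0,0,0],[-1,17,56,0,0,0,0],[-1,17,56,0,0,0,0],[-1,17,56,0,0,0,0]]'
python3 -m creep '[[-1,17,56,0,0,0,0],[-1,17,56,0,0,0,0],[-1,18,56,0,0,0,0],[-1,18,55,0,0,0,0],[-1,0,0,0,0,0,0]]'
```

```text
t: 0.72
eef_pos: [0.3688, -0.3564, 0.3128]
tool_rot: [0.001, 1.0, -0.001, 0.001]
contact_force: [0.8, 0.1, -0.4]
gripper_width: -0.0
grasp_force: 0.0
t: 1.35
eef_pos: [0.4529, -0.0755, 0.3112]
tool_rot: [0.0, 1.0, 0.0, 0.0]
contact_force: [1.5, -1.2, -0.2]
gripper_width: 0.002
grasp_force: 0.0
t: 1.98
eef_pos: [0.5225, 0.151, 0.3108]
tool_rot: [-0.001, 1.0, 0.004, -0.0]
contact_force: [-0.5, 0.4, -0.6]
gripper_width: -0.002
grasp_force: 0.0
```

```bash
python3 -m creep '[[-1,1,0,-43,0,0,0],[-1,1,0,-43,0,0,0],[-1,0,0,-30,0,0,0],[-1,0,0,-13,0,0,0],[-1,0,0,0,0,0,0]]'
python3 -m creep '[[-1,0,7,0,0,0,0],[-1,0,7,0,0,0,0],[-1,0,7,0,0,0,0],[-1,0,7,0,0,0,0],[-1,0,7,0,0,0,0]]'
python3 -m creep '[[-1,0,10,0,0,0,0],[-1,0,10,0,0,0,0],[-1,0,10,0,0,0,0]]'
```

```text
t: 2.6
eef_pos: [0.5246, 0.145, 0.182]
tool_rot: [0.0, 1.0, 0.0, -0.001]
contact_force: [0.8, -0.1, -0.2]
gripper_width: -0.004
grasp_force: 0.0
t: 3.22
eef_pos: [0.5249, 0.1813, 0.1824]
tool_rot: [-0.0, 1.0, 0.0, 0.0]
contact_force: [0.3, -0.5, -0.8]
gripper_width: 0.0
grasp_force: 0.0
t: 3.6
eef_pos: [0.5246, 0.211, 0.1822]
tool_rot: [0.0, 1.0, 0.0, -0.0]
contact_force: [-1.8, -2.6, 1.4]
gripper_width: 0.002
grasp_force: 1.4
```

```bash
python3 -m creep '[[-1,0,10,0,0,0,0],[-1,0,5,0,0,0,0],[-1,0,4,0,0,0,0]]'
python3 -m creep '[[-1,0,4,0,0,0,0],[-1,0,3,0,0,0,0]]'
python3 -m creep '[[-1,0,3,0,0,0,0]]'
```

```text
t: 3.98
eef_pos: [0.5246, 0.2299, 0.1821]
tool_rot: [0.0, 1.0, 0.0, -0.0]
contact_force: [-1.6, -2.3, 0.7]
gripper_width: -0.003
grasp_force: 1.3
t: 4.22
eef_pos: [0.5248, 0.2367, 0.1821]
tool_rot: [0.0, 1.0, 0.0, -0.0]
contact_force: [-2.7, -2.0, -0.5]
gripper_width: 0.002
grasp_force: 1.3
t: 4.35
eef_pos: [0.5249, 0.2374, 0.182]
tool_rot: [0.002, 1.0, -0.0, -0.001]
contact_force: [-3.1, -11.7, 5.2]
gripper_width: -0.002
grasp_force: 5.9
```

```bash
python3 -m creep '[[-1,0,-12,0,0,0,0],[-1,0,0,60,0,0,0],[-1,0,0,55,0,0,0],[-1,-30,55,0,0,0,0],[-1,-30,55,0,0,0,0]]'
python3 -m creep '[[-1,-30,55,0,0,0,0],[-1,-30,30,0,0,0,0],[0,0,0,0,0,0,0]]'
python3 - <<'E'
from h import *
import binfit
o=snap("1");binfit.fit("1")
# cells: any points 4..30 mm above shelf near red seeds
for n in o:
    im,d=o[n];V,U=np.mgrid[0:420,0:560];W=world(n,d,np.c_[U.ravel(),V.ravel()])
    for c in((.449,-.202),(.4615,-.332)):
        m=(np.hypot(W[:,0]-c[0],W[:,1]-c[1])<.042)&(W[:,2]<.04)
        z0=np.median(W[m,2]);k=m&(W[:,2]>z0+.006);P=W[k]
        r=cv2.minAreaRect((P[:,:2]*1000).astype(np.float32));
        print(n,k.sum(),z0.round(4),P[:,2].max().round(4),P.mean(0).round(4),r)
a=[]
for n,c,s in(("side",(232,160),(50,35)),("top",(223,233),(50,35))):
    im=o[n][0][:,:,::-1];k=im[c[1]-s[1]:c[1]+s[1],c[0]-s[0]:c[0]+s[0]]
    a.append(cv2.resize(k,None,fx=8,fy=8,interpolation=cv2.INTER_CUBIC)[:290])
    a[-1]=cv2.resize(k,(420,294),interpolation=cv2.INTER_CUBIC)
cv2.imwrite("pics/c1.png",np.vstack(a))
E
```

```text
t: 4.97
eef_pos: [0.4656, 0.339, 0.299]
tool_rot: [-0.002, 1.0, -0.001, 0.002]
contact_force: [1.0, 0.9, -0.1]
gripper_width: 0.004
grasp_force: 0.0
t: 5.35
eef_pos: [0.4014, 0.4265, 0.2981]
tool_rot: [-0.002, 1.0, 0.004, -0.0]
contact_force: [0.1, 0.6, 0.0]
gripper_width: 0.203
grasp_force: 0.0
side topz 0.196 slope x0 (bin x at y=.19): 0.4939 yaw -0.0234 y edges [0.1041 0.2851] mid 0.1944 back x 0.4062
  cover y 0.2231 0.2862 fin 49 [0.522  0.2508 0.1871] 0.2436 0.2618
top topz 0.1938 slope x0 (bin x at y=.19): 0.4914 yaw -0.0099 y edges [0.1031 0.2808] mid 0.192 back x 0.4055
  cover y 0.2239 0.2789 fin 27 [0.5198 0.2507 0.1884] 0.2461 0.2554
side 181 0.0022 0.0246 [ 0.4529 -0.2015  0.0168] ((454.2352600097656, -199.11312866210938), (64.26304626464844, 20.519977569580078), 15.993210792541504)
side 215 0.002 0.0241 [ 0.4664 -0.3307  0.0169] ((465.89239501953125, -329.02154541015625), (66.11074829101562, 19.985862731933594), 27.457124710083008)
top 99 -0.0003 0.0208 [ 0.4512 -0.2003  0.0145] ((450.2678527832031, -198.16258239746094), (65.060791015625, 26.195337295532227), 19.131071090698242)
top 93 0.0001 0.0223 [ 0.4659 -0.3303  0.0149] ((460.2650146484375, -324.1615905761719), (61.49199676513672, 41.691375732421875), 36.0357780456543)
```

View pics/c1.png

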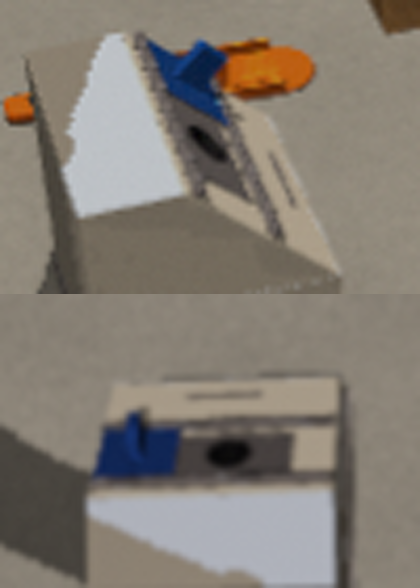

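The cover is fully back. The throat's black mouth shows at crop (208,143) in the side view and (229,453) in the top view. Next I locate it in world coordinates.

Run:
```python
from h import *
X0=.4925
for n,c in(("side",(231.5,159)),("top",(227.5,236))):
    im=cv2.imread(f"pics/{n}_1.png");d=np.load(f"{n}_1.npy")
    g=im.max(2).astype(float)
    V,U=np.mgrid[0:420,0:560]
    m=(np.hypot(U-c[0],V-c[1])<9)&(g<60)
    w=(60-g)*m;u=(w*U).sum()/w.sum();v=(w*V).sum()/w.sum()
    p=camera_params(n);K=np.array(p["intrinsics"]);T=np.array(p["cam_to_world"])
    def plane(u,v,off):
        q=cv2.undistortPoints(np.array([[[u,v]]],float),K,np.array([p["k1"],0,0,0,0.]))[0,0]
        r=T[:3,:3]@[q[0],-q[1],-1];o=T[:3,3]
        nn=np.array([1,0,1])/2**.5; D=(X0+.180)/2**.5+off
        return o+r*((D-nn@o)/(nn@r))
    print(n,m.sum(),u.round(2),v.round(2),plane(u,v,.002).round(4))
    # flange profile along the row through the hole
    if n=="top":
        vv=int(round(v));print(im[vv,195:260].max(1))
        print("y at u=242,250:",plane(242,vv,.002)[1],plane(250,vv,.002)[1])
```

```text
side 40 230.61 158.48 [0.5074 0.187  0.1679]
top 82 227.04 235.67 [0.5068 0.183  0.1686]
[124  93  84  83  84  84  83  82  87 100 101  87  75  81  84  84  85  85
  84  74  60  67  70  70  70  68  58  34  12   7  10  12  13  13  10  12
  22  43  61  69  70  70  70  71  69  69  78 113 151 165 167 166 166 167
 167 167 162 132  92  76  83  87 109 133 137]
y at u=242,250: 0.13587918654237366 0.11085082931680196
```

```bash
python3 -m creep '[[0,6,-57,0,0,0,0],[0,6,-57,0,0,0,0],[0,6,-57,0,0,0,0],[0,6,-57,0,0,0,0],[0,6,-57,0,0,0,0]]'
python3 -m creep '[[0,6,-57,0,0,0,0],[0,6,-57,0,0,0,0.072],[0,6,-57,0,0,0,0.072],[0,6,-57,-20,0,0,0.072],[0,6,-57,-30,0,0,0.072]]'
python3 -m creep '[[0,6,-51,-40,-0.028,0.096,0],[0,0,0,-50,-0.029,0.096,0],[0,0,0,-50,0,0,0],[0,0,0,-50,0,0,0],[0,0,0,0,0,0,0]]'
```

```text
t: 6.08
eef_pos: [0.4361, 0.1337, 0.2978]
tool_rot: [-0.0, 1.0, -0.001, 0.001]
contact_force: [1.2, -0.9, 0.2]
gripper_width: 0.5
grasp_force: 0.0
t: 6.7
eef_pos: [0.4655, -0.1499, 0.2491]
tool_rot: [0.001, 0.99, 0.143, 0.002]
contact_force: [0.8, 0.1, 0.2]
gripper_width: 0.497
grasp_force: 0.0
t: 7.32
eef_pos: [0.4676, -0.1957, 0.0573]
tool_rot: [0.013, 0.984, 0.142, -0.102]
contact_force: [-0.5, -0.6, -0.1]
gripper_width: 0.498
grasp_force: 0.0
```

```bash
python3 -m creep '[[0,0,0,-30,0,0,0],[0,0,0,-20,0,0,0],[0,0,0,-5,0,0,0],[0,0,0,0,0,0,0]]' 
python3 -m creep '[[-1,0,0,0,0,0,0],[-1,0,0,0,0,0,0],[-1,0,0,0,0,0,0],[-1,0,0,0,0,0,0]]' 60
python3 -m creep '[[-1,0,0,20,0,0,0],[-1,0,0,30,0,0,0],[-1,0,0,50,0,0,0],[-1,0,0,50,0,0,0],[-1,0,0,0,0,0,0]]'
python3 - <<'E'
from h import *
im,d=read_camera("side");cv2.imwrite("pics/side_2.png",im[:,:,::-1]);np.save("side_2.npy",d)
cv2.imwrite("pics/c2.png",cv2.resize(im[200:360,180:380,::-1],None,fx=3.5,fy=3.5,interpolation=cv2.INTER_CUBIC))
E
```

```text
t: 7.82
eef_pos: [0.4711, -0.1951, 0.0056]
tool_rot: [0.015, 0.985, 0.143, -0.099]
contact_force: [-0.2, -0.3, 0.3]
gripper_width: 0.498
grasp_force: 0.0
t: 8.32
eef_pos: [0.4714, -0.195, 0.006]
tool_rot: [0.015, 0.985, 0.143, -0.098]
contact_force: [-0.3, 0.8, 6.4]
gripper_width: 0.191
grasp_force: 59.1
t: 8.95
eef_pos: [0.4734, -0.1955, 0.1599]
tool_rot: [0.016, 0.985, 0.143, -0.095]
contact_force: [0.1, -0.6, 0.5]
gripper_width: 0.196
grasp_force: 58.7
```

View pics/c2.png

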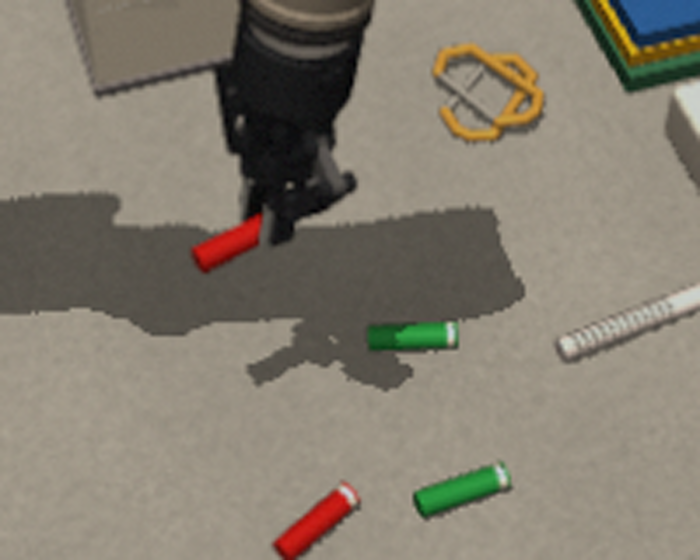

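```bash
cat > held.py <<'E'
from h import *
from scipy.spatial.transform import Rotation as R
from scipy.optimize import least_squares
def held(tag=None):
    o=get_obs();w,x,y,z=o["tool_rot"];M=R.from_quat([x,y,z,w]).as_matrix();t=np.array(o["eef_pos"])
    res=[]
    for n in("side","top"):
        im,d=read_camera(n)
        if tag: cv2.imwrite(f"pics/{n}_{tag}.png",im[:,:,::-1])
        h=cv2.cvtColor(im,cv2.COLOR_RGB2HSV)
        red=((h[...,0]<6)|(h[...,0]>174))&(h[...,1]>150)&(h[...,2]>50)&(d>0)
        v,u=np.nonzero(red);W=world(n,d,np.c_[u,v])
        P=(W-t)@M;P=P[np.linalg.norm(P,axis=1)<.075]
        if len(P)<15: print(n,"few",len(P));continue
        # cylinder radius 9.3 mm, axis in plane y=y0, angle a from tool x
        def f(q):
            a,c,y0=q;e=-P[:,0]*np.sin(a)+(P[:,2]-c)*np.cos(a)
            return np.hypot(e,P[:,1]-y0)-.0093
        s=least_squares(f,[0,-.007,0],loss="soft_l1",f_scale=.001)
        a,c,y0=s.x;l=P[:,0]*np.cos(a)+(P[:,2]-c)*np.sin(a)
        print(n,len(P),"angle",a.round(3),"axis z at tool x=0",c.round(4),"y0",y0.round(4),"span",np.percentile(l,[1,99]).round(4),"rms",np.sqrt((f(s.x)**2).mean()).round(4))
        ax=M@[np.cos(a),0,np.sin(a)];print("  axis world",ax.round(3),"tool z",M[:,2].round(3),"tcp",t.round(4))
if __name__=="__main__": held()
E
python3 held.py
```

```text
side 161 angle -0.186 axis z at tool x=0 -0.0049 y0 -0.0017 span [-0.052  -0.0033] rms 0.0022
  axis world [ 0.959  0.285 -0.01 ] tool z [-0.186 -0.058 -0.981] tcp [ 0.4719 -0.1951  0.1576]
top few 0
```

```bash
python3 -m creep '[[-1,10,30,45,0,0,-0.1445],[-1,15,40,45,0,0,-0.1445],[-1,15,45,40,0,-0.159,0],[-1,15,45,10,0,-0.159,0],[-1,15,45,0,0,-0.159,0]]'
python3 -m creep '[[-1,15,45,0,0,-0.159,0],[-1,15,45,0,0,-0.159,0],[-1,15,45,0,0,0,0],[-1,3,40,0,0,0,0],[-1,0,0,-30,0,0,0]]'
python3 -m creep '[[-1,0,0,-30,0,0,0],[-1,0,0,0,0,0,0]]'; python3 held.py
```

```text
t: 9.72
eef_pos: [0.5412, 0.0119, 0.2954]
tool_rot: [-0.001, 0.99, -0.0, 0.141]
contact_force: [0.1, 0.3, -1.3]
gripper_width: 0.195
grasp_force: 58.7
t: 10.35
eef_pos: [0.5861, 0.1739, 0.2648]
tool_rot: [0.004, 0.962, -0.0, 0.273]
contact_force: [1.0, -0.4, -1.0]
gripper_width: 0.193
grasp_force: 58.8
t: 10.6
eef_pos: [0.5834, 0.1677, 0.23]
tool_rot: [0.008, 0.963, -0.002, 0.268]
contact_force: [0.3, 0.2, -0.4]
gripper_width: 0.195
grasp_force: 58.8
side 81 angle -0.256 axis z at tool x=0 -0.0072 y0 -0.0005 span [-0.0467  0.0133] rms 0.0026
  axis world [0.698 0.004 0.716] tool z [ 0.516 -0.016 -0.856] tcp [0.5834 0.1677 0.23  ]
top 16 angle 0.118 axis z at tool x=0 -0.0037 y0 0.0048 span [-0.0103  0.0122] rms 0.0027
  axis world [ 0.911 -0.002  0.412] tool z [ 0.516 -0.016 -0.856] tcp [0.5834 0.1677 0.23  ]
```

Run:
```python
from h import *
import held; held.held("3")
a=cv2.imread("pics/side_3.png")[110:210,170:310];b=cv2.imread("pics/top_3.png")[190:270,170:282]
cv2.imwrite("pics/c3.png",np.vstack([cv2.resize(a,(490,350),interpolation=cv2.INTER_CUBIC),cv2.resize(b,(490,240),interpolation=cv2.INTER_CUBIC)]))
```

```text
side 80 angle -0.188 axis z at tool x=0 -0.005 y0 -0.0 span [-0.0479  0.0129] rms 0.0021
  axis world [0.74  0.001 0.672] tool z [ 0.522 -0.013 -0.853] tcp [0.5855 0.1687 0.2339]
top 16 angle -1.364 axis z at tool x=0 0.0078 y0 0.0031 span [0.0112 0.0657] rms 0.0025
  axis world [-0.335  0.013  0.942] tool z [ 0.522 -0.013 -0.853] tcp [0.5855 0.1687 0.2339]
```

View pics/c3.png

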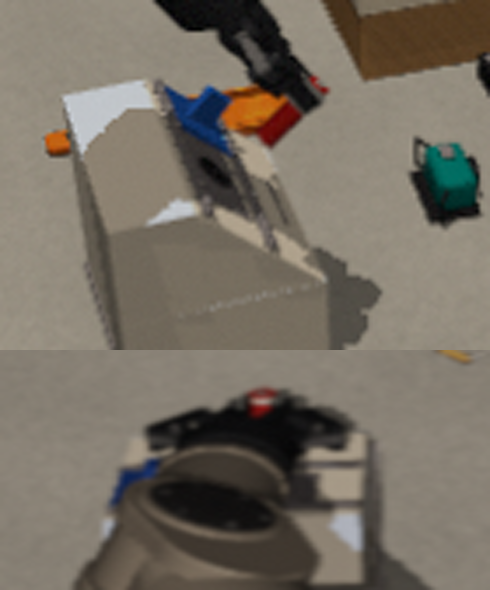

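The side crop shows the cell held at crop (285,120), roughly 45° to the panel and above the throat at (212,168). Next I trim the pitch and y, then approach.

```bash
python3 -m creep '[[-1,0,10,0,0,-0.05,0],[-1,-10,6,-10,0,0,0],[-1,-10,0,-10,0,0,0],[-1,-7,0,-7,0,0,0],[-1,0,0,0,0,0,0]]'; python3 -m creep '[[-1,0,0,0,0,0,0],[-1,0,0,0,0,0,0]]'; python3 held.py
```

```text
t: 11.42
eef_pos: [0.5622, 0.1867, 0.2108]
tool_rot: [0.006, 0.955, -0.001, 0.295]
contact_force: [0.8, 0.1, -0.8]
gripper_width: 0.195
grasp_force: 58.8
t: 11.68
eef_pos: [0.5633, 0.184, 0.2105]
tool_rot: [0.007, 0.955, -0.003, 0.295]
contact_force: [0.2, -0.4, -0.1]
gripper_width: 0.195
grasp_force: 58.8
side 82 angle -0.177 axis z at tool x=0 -0.0042 y0 -0.0002 span [-0.0483  0.0135] rms 0.0025
  axis world [0.714 0.    0.7  ] tool z [ 0.564 -0.015 -0.826] tcp [0.5633 0.184  0.2105]
top 28 angle -1.229 axis z at tool x=0 -0.0067 y0 0.0032 span [-0.013   0.0498] rms 0.0036
  axis world [-0.254  0.013  0.967] tool z [ 0.564 -0.015 -0.826] tcp [0.5633 0.184  0.2105]
```

```bash
python3 -m creep '[[-1,-5,1,-3,0,0,0],[-1,-4,0,-4,0,0,0],[-1,-3,0,-3,0,0,0],[-1,0,0,0,0,0,0]]'; python3 -m creep '[[-1,-2,0,-2,0,0,0],[-1,-2,0,-2,0,0,0],[-1,0,0,0,0,0,0]]';python3 -m creep '[[-1,-2,0,-2,0,0,0],[-1,-2,0,-2,0,0,0],[-1,0,0,0,0,0,0]]'
```

```text
t: 12.28
eef_pos: [0.5506, 0.185, 0.1997]
tool_rot: [0.007, 0.956, -0.003, 0.295]
contact_force: [0.1, 0.1, -0.4]
gripper_width: 0.197
grasp_force: 58.8
t: 12.65
eef_pos: [0.5468, 0.1852, 0.1959]
tool_rot: [0.007, 0.956, -0.003, 0.295]
contact_force: [0.4, 0.7, -1.0]
gripper_width: 0.195
grasp_force: 58.8
t: 13.02
eef_pos: [0.5428, 0.1854, 0.1919]
tool_rot: [0.007, 0.956, -0.002, 0.295]
contact_force: [-0.1, -0.1, -0.7]
gripper_width: 0.195
grasp_force: 58.8
```

```bash
python3 -m creep '[[-1,-2,0,-2,0,0,0],[-1,-1,0,-1,0,0,0],[-1,0,0,0,0,0,0]]'; python3 -m creep '[[-1,-1,0,-1,0,0,0],[-1,-1,0,-1,0,0,0],[-1,0,0,0,0,0,0]]';python3 -m creep '[[-1,-1,0,-1,0,0,0],[-1,-1,0,-1,0,0,0],[-1,0,0,0,0,0,0]]'
```

```text
t: 13.4
eef_pos: [0.5395, 0.1855, 0.1888]
tool_rot: [0.007, 0.956, -0.002, 0.295]
contact_force: [-0.6, -0.1, 1.3]
gripper_width: 0.192
grasp_force: 58.9
t: 13.78
eef_pos: [0.5374, 0.1856, 0.1867]
tool_rot: [0.007, 0.956, -0.002, 0.295]
contact_force: [-2.3, 0.1, 0.6]
gripper_width: 0.195
grasp_force: 58.9
t: 14.15
eef_pos: [0.5354, 0.1855, 0.1848]
tool_rot: [0.007, 0.956, -0.002, 0.295]
contact_force: [-0.6, 0.4, 0.2]
gripper_width: 0.192
grasp_force: 59.0
```

```bash
python3 -m creep '[[-1,-1,0,-1,0,0,0],[-1,-1,0,-1,0,0,0],[-1,-1,0,-1,0,0,0],[-1,0,0,0,0,0,0]]'; python3 -m creep '[[-0.3,0,0,0,0,0,0],[-0.3,0,0,0,0,0,0],[-0.3,0,0,0,0,0,0],[-0.3,0,0,0,0,0,0]]'
python3 - <<'E'
from h import *
o=snap("4")
a=cv2.imread("pics/side_4.png")[110:210,170:310];b=cv2.imread("pics/top_4.png")[190:270,170:282]
cv2.imwrite("pics/c4.png",np.vstack([cv2.resize(a,(490,350),interpolation=cv2.INTER_CUBIC),cv2.resize(b,(490,240),interpolation=cv2.INTER_CUBIC)]))
E
```

```text
t: 14.65
eef_pos: [0.5324, 0.1855, 0.1817]
tool_rot: [0.007, 0.956, -0.002, 0.295]
contact_force: [-1.2, 0.4, 0.9]
gripper_width: 0.194
grasp_force: 59.0
t: 15.15
eef_pos: [0.5327, 0.1855, 0.1819]
tool_rot: [0.007, 0.956, -0.002, 0.295]
contact_force: [-0.1, 0.4, -0.6]
gripper_width: 0.351
grasp_force: 0.0
```

View pics/c4.png

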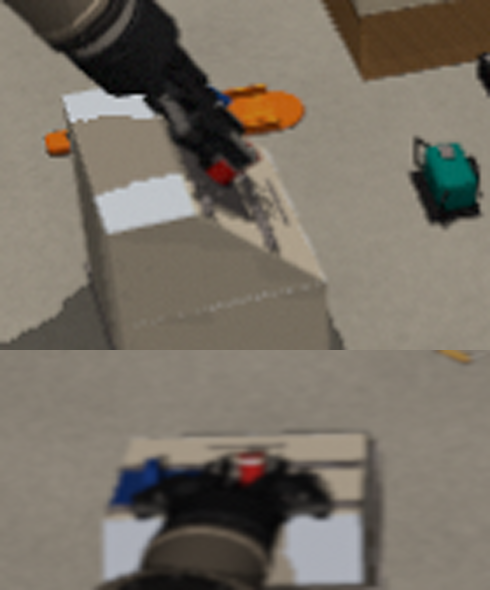

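The red cell still shows at crop (222,172), so either it is still sliding or something is holding it. I'll wait and check again.

```bash
python3 -m creep '[[-0.2,0,0,0,0,0,0],[-0.2,0,0,0,0,0,0],[-0.2,0,0,0,0,0,0],[-0.2,0,0,0,0,0,0]]'; python3 held.py
```

```text
t: 15.75
eef_pos: [0.5326, 0.1855, 0.1819]
tool_rot: [0.007, 0.956, -0.002, 0.295]
contact_force: [0.3, 0.2, 0.1]
gripper_width: 0.398
grasp_force: 0.0
side 36 angle -0.693 axis z at tool x=0 -0.0268 y0 0.013 span [-0.0431 -0.0086] rms 0.0047
  axis world [0.275 0.009 0.961] tool z [ 0.563 -0.015 -0.826] tcp [0.5326 0.1855 0.1819]
top 32 angle 0.077 axis z at tool x=0 -0.0092 y0 0.0029 span [-0.0233 -0.0043] rms 0.0034
  axis world [ 0.867 -0.002  0.499] tool z [ 0.563 -0.015 -0.826] tcp [0.5326 0.1855 0.1819]
```

```bash
python3 -m creep '[[-0.2,-11,0,16,0,0,0],[-0.2,-17,0,25,0,0,0],[-0.2,-17,0,25,0,0,0],[-0.2,0,0,30,0,0,0],[-0.2,0,0,0,0,0,0]]'
python3 - <<'E'
from h import *
o=snap("5")
a=cv2.imread("pics/side_5.png")[110:210,170:310];b=cv2.imread("pics/top_5.png")[190:270,170:282]
cv2.imwrite("pics/c5.png",np.vstack([cv2.resize(a,(490,350),interpolation=cv2.INTER_CUBIC),cv2.resize(b,(490,240),interpolation=cv2.INTER_CUBIC)]))
E
```

```text
t: 16.48
eef_pos: [0.5027, 0.1869, 0.2581]
tool_rot: [0.004, 0.957, -0.002, 0.291]
contact_force: [-0.0, -1.0, 0.1]
gripper_width: 0.399
grasp_force: 0.0
```

View pics/c5.png

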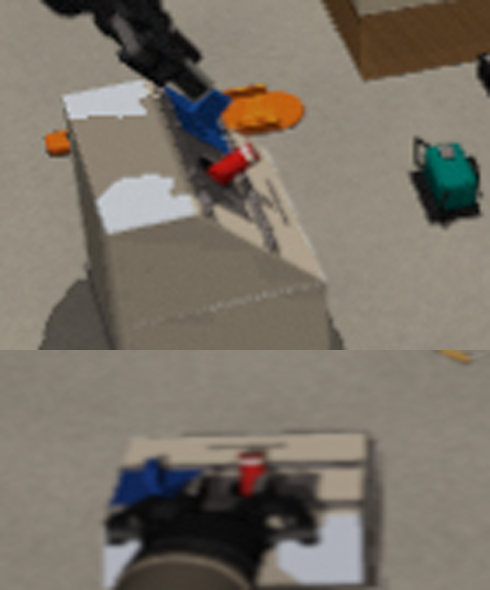

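The cell sits in the throat with its white rear end at crop (245,155), still protruding and slightly drooped. Next I measure its pose.

```bash
cat > prot.py <<'E'
from h import *
from scipy.optimize import least_squares
def prot():
  for n in("side","top"):
    im,d=read_camera(n);h=cv2.cvtColor(im,cv2.COLOR_RGB2HSV)
    red=(((h[...,0]<8)|(h[...,0]>172))&(h[...,1]>120)&(h[...,2]>40)).astype(np.uint8)
    k=red.astype(bool)&(d>0)
    v,u=np.nonzero(k);W=world(n,d,np.c_[u,v])
    P=W[(abs(W[:,0]-.53)<.07)&(abs(W[:,1]-.186)<.05)&(W[:,2]>.12)]
    if len(P)<10: print(n,"red",len(P));continue
    c=P.mean(0)
    def f(q):
        a=np.array([np.cos(q[3])*np.cos(q[2]),np.cos(q[3])*np.sin(q[2]),np.sin(q[3])])
        o=np.array([c[0],q[0],q[1]]);r=P-o;r=r-np.outer(r@a,a)
        return np.r_[np.linalg.norm(r,axis=1)-.0093,q[2]*.005]
    s=least_squares(f,[c[1],c[2]-.006,0,.785],loss="soft_l1",f_scale=.001).x
    a=np.array([np.cos(s[3])*np.cos(s[2]),np.cos(s[3])*np.sin(s[2]),np.sin(s[3])]);o=np.array([c[0],s[0],s[1]])
    l=(P-o)@a
    print(n,len(P),"yaw",s[2].round(3),"pitch",s[3].round(3),"rear",(o+a*np.percentile(l,98)).round(4),"red span",(np.percentile(l,98)-np.percentile(l,2)).round(4),"outermost off panel",(((P[:,0]+P[:,2]-.6724)/2**.5).max()).round(4),"rms",f(s).std().round(4))
if __name__=="__main__":prot()
E
python3 prot.py
```

```text
side 77 yaw -0.119 pitch 0.525 rear [0.5398 0.1831 0.1808] red span 0.0374 outermost off panel 0.0351 rms 0.0047
top 59 yaw -1.559 pitch 1.364 rear [0.5182 0.1648 0.2529] red span 0.105 outermost off panel 0.0778 rms 0.0066
```

```bash
python3 -m creep '[[-0.2,8,0,0,0,0.148,0],[-0.2,8,0,0,0,0.148,0],[-0.2,8,-1,0,0,0.148,0],[-0.2,9,-1,0,0,0.148,0],[-0.2,0,0,-20,0,0,0]]'; python3 -m creep '[[-0.2,0,0,-20,0,0,0],[-0.2,0,0,0,0,0,0],[-0.2,0,0,0,0,0,0]]'; python3 prot.py
```

```text
t: 17.3
eef_pos: [0.5312, 0.1738, 0.2333]
tool_rot: [0.024, 0.998, -0.006, 0.058]
contact_force: [0.0, -0.7, -0.7]
gripper_width: 0.4
grasp_force: 0.0
t: 17.68
eef_pos: [0.5276, 0.1747, 0.2133]
tool_rot: [0.023, 0.998, -0.005, 0.057]
contact_force: [0.9, 0.1, 0.1]
gripper_width: 0.396
grasp_force: 0.0
side 79 yaw 0.03 pitch 0.568 rear [0.5394 0.1869 0.1821] red span 0.0372 outermost off panel 0.0354 rms 0.0031
top red 2
```

```bash
python3 -m creep '[[-0.2,4,6,0,0.023,0.05,0],[-0.2,5,5,0,0.023,0.05,0],[-0.2,0,0,0,0,0,0],[-0.2,0,0,0,0,0,0]]'
```

```text
t: 18.27
eef_pos: [0.5361, 0.1859, 0.2134]
tool_rot: [-0.0, 1.0, -0.005, 0.007]
contact_force: [-0.2, -0.3, -0.1]
gripper_width: 0.398
grasp_force: 0.0
```

```bash
python3 -m creep '[[-0.2,0,0,-15,0,0,0],[-0.2,0,0,-14,0,0,0],[-0.2,0,0,-10,0,0,0],[-0.2,0,0,0,0,0,0]]'; python3 -m creep '[[-1,0,0,0,0,0,0],[-1,0,0,0,0,0,0],[-1,0,0,0,0,0,0]]' 40; python3 prot.py
```

```text
t: 18.77
eef_pos: [0.5356, 0.1858, 0.1731]
tool_rot: [0.0, 1.0, -0.005, 0.006]
contact_force: [-0.2, -0.6, -0.3]
gripper_width: 0.398
grasp_force: 0.0
t: 19.15
eef_pos: [0.5366, 0.186, 0.1746]
tool_rot: [-0.0, 1.0, -0.005, 0.007]
contact_force: [0.1, 0.1, 0.1]
gripper_width: 0.199
grasp_force: 41.3
side 60 yaw -0.236 pitch 0.64 rear [0.5324 0.1823 0.1791] red span 0.031 outermost off panel 0.0318 rms 0.003
top 10 yaw -0.03 pitch 1.177 rear [0.5129 0.1823 0.1724] red span 0.015 outermost off panel 0.0113 rms 0.0008
```

```bash
python3 -m creep '[[-1,-1.5,0,2,0,-0.072,0],[-1,-1.5,0,2,0,-0.072,0],[-1,-1.5,0,2,0,-0.072,0],[-1,0,0,0,0,0,0]]';  python3 -m creep '[[-1,-1,0,-1,0,0,0],[-1,-1,0,-1,0,0,0],[-1,0,0,0,0,0,0]]'; python3 -m creep '[[-1,-1,0,-1,0,0,0],[-1,-1,0,-1,0,0,0],[-1,0,0,0,0,0,0]]'
```

```text
t: 19.75
eef_pos: [0.5305, 0.1864, 0.18]
tool_rot: [-0.001, 0.994, -0.004, 0.113]
contact_force: [0.2, -0.0, -0.7]
gripper_width: 0.199
grasp_force: 41.2
t: 20.12
eef_pos: [0.5304, 0.186, 0.1784]
tool_rot: [-0.001, 0.993, -0.005, 0.114]
contact_force: [-1.0, 0.7, 3.1]
gripper_width: 0.197
grasp_force: 41.6
t: 20.5
eef_pos: [0.5276, 0.1859, 0.176]
tool_rot: [-0.001, 0.993, -0.005, 0.114]
contact_force: [-0.5, -0.6, 0.9]
gripper_width: 0.198
grasp_force: 41.5
```

```bash
python3 -m creep '[[-1,-1,0,-1,0,0,0],[-1,-1,0,-1,0,0,0],[-1,0,0,0,0,0,0]]'; python3 -m creep '[[-1,-1,0,-1,0,0,0],[-1,-1,0,-1,0,0,0],[-1,0,0,0,0,0,0]]'; python3 -m creep '[[-0.3,0,0,0,0,0,0],[-0.3,0,0,0,0,0,0],[-0.3,0,0,0,0,0,0],[-0.3,0,0,0,0,0,0]]'; python3 prot.py
```

```text
t: 20.88
eef_pos: [0.5257, 0.1861, 0.1741]
tool_rot: [-0.001, 0.993, -0.004, 0.114]
contact_force: [-0.3, 0.4, 2.6]
gripper_width: 0.194
grasp_force: 41.5
t: 21.25
eef_pos: [0.5237, 0.1861, 0.1722]
tool_rot: [-0.001, 0.993, -0.004, 0.114]
contact_force: [-1.8, -0.4, 3.2]
gripper_width: 0.197
grasp_force: 41.7
t: 21.75
eef_pos: [0.5238, 0.186, 0.1722]
tool_rot: [-0.001, 0.993, -0.005, 0.114]
contact_force: [-0.1, -0.7, -0.2]
gripper_width: 0.351
grasp_force: 0.0
side red 0
top red 0
```

```bash
python3 -m creep '[[-0.2,0,0,30,0,0,0],[-0.2,0,0,45,0,0,0],[-0.2,0,0,45,0,0,0],[0,0,-50,0,0,0.145,0],[0,0,-55,0,0,0.145,0]]';  python3 -m creep '[[0,-6,-56,0,0,0.145,0],[0,-6,-56,0,0,0.143,0],[0,-6,-56,0,0,0,0.16],[0,-6,-56,0,0,0,0.16],[0,-6,-56,0,0,0,0.16]]'; python3 -m creep '[[0,-6,-56,-20,0,0,0],[0,-6,-56,-30,0,0,0],[0,0,-9,-40,0,0,0],[0,0,0,-40,0,0,0],[0,0,0,0,0,0,0]]'; python3 prot.py
```

```text
t: 22.48
eef_pos: [0.5238, 0.0835, 0.2936]
tool_rot: [-0.002, 1.0, -0.001, -0.031]
contact_force: [0.6, 0.0, -0.2]
gripper_width: 0.501
grasp_force: 0.0
t: 23.1
eef_pos: [0.4938, -0.2008, 0.292]
tool_rot: [0.042, 0.957, 0.232, -0.169]
contact_force: [0.2, -0.5, 0.4]
gripper_width: 0.499
grasp_force: 0.0
t: 23.72
eef_pos: [0.4804, -0.3177, 0.1605]
tool_rot: [0.04, 0.957, 0.23, -0.171]
contact_force: [0.6, 0.9, 0.8]
gripper_width: 0.499
grasp_force: 0.0
side red 0
top red 0
```

```bash
python3 -m creep '[[0,1,-3,-50,0,0,0],[0,0,0,-45,0,0,0],[0,0,0,-35,0,0,0],[0,0,0,0,0,0,0],[0,0,0,0,0,0,0]]'
```

```text
t: 24.45
eef_pos: [0.4845, -0.3227, 0.0352]
tool_rot: [0.043, 0.958, 0.23, -0.167]
contact_force: [-0.8, -0.2, 0.5]
gripper_width: 0.499
grasp_force: 0.0
```

```bash
python3 -m creep '[[0,-2,1,-15,0,0,0],[0,-1,0,-14,0,0,0],[0,0,0,-3,0,0,0],[0,0,0,0,0,0,0]]' 
python3 -m creep '[[-1,0,0,0,0,0,0],[-1,0,0,0,0,0,0],[-1,0,0,0,0,0,0],[-1,0,0,0,0,0,0]]' 60
python3 -m creep '[[-1,0,0,20,0,0,0],[-1,0,0,40,0,0,0],[-1,0,0,50,0,0,0],[-1,0,0,30,0,0,0],[-1,0,0,0,0,0,0]]';python3 -m creep '[[-1,0,0,0,0,0,0],[-1,0,0,0,0,0,0]]'; python3 held.py
```

```text
t: 24.95
eef_pos: [0.4796, -0.3203, 0.0009]
tool_rot: [0.041, 0.958, 0.23, -0.169]
contact_force: [-1.0, 2.7, 4.3]
gripper_width: 0.5
grasp_force: 2.4
t: 25.45
eef_pos: [0.4808, -0.322, 0.0027]
tool_rot: [0.043, 0.958, 0.229, -0.168]
contact_force: [-0.1, 1.3, 15.3]
gripper_width: 0.195
grasp_force: 68.8
t: 26.08
eef_pos: [0.481, -0.3217, 0.1435]
tool_rot: [0.043, 0.958, 0.229, -0.167]
contact_force: [-0.6, -0.1, -0.9]
gripper_width: 0.194
grasp_force: 59.0
t: 26.32
eef_pos: [0.4793, -0.3203, 0.1397]
tool_rot: [0.041, 0.957, 0.23, -0.169]
contact_force: [-0.3, 0.1, -0.7]
gripper_width: 0.195
grasp_force: 59.0
side 194 angle 0.015 axis z at tool x=0 -0.0052 y0 -0.0015 span [-0.051   0.0015] rms 0.0048
  axis world [ 0.832  0.424 -0.357] tool z [-0.306 -0.157 -0.939] tcp [ 0.4793 -0.3203  0.1397]
top 77 angle -0.352 axis z at tool x=0 -0.0235 y0 -0.0002 span [-0.0559 -0.0022] rms 0.0071
  axis world [0.891 0.454 0.002] tool z [-0.306 -0.157 -0.939] tcp [ 0.4793 -0.3203  0.1397]
```

Run:
```python
from h import *
o=snap("6")
a=cv2.imread("pics/side_6.png")[250:390,190:360];b=cv2.imread("pics/top_6.png")[190:290,320:441]
cv2.imwrite("pics/c6.png",np.hstack([cv2.resize(a,None,fx=2.9,fy=2.9,interpolation=cv2.INTER_CUBIC)[:400,:440],cv2.resize(b,(360,300),interpolation=cv2.INTER_CUBIC)[:400]]) if 0 else np.vstack([cv2.resize(a,(400,330),interpolation=cv2.INTER_CUBIC),cv2.resize(b,(400,260),interpolation=cv2.INTER_CUBIC)]))
```

```text
(no output)
```

View pics/c6.png

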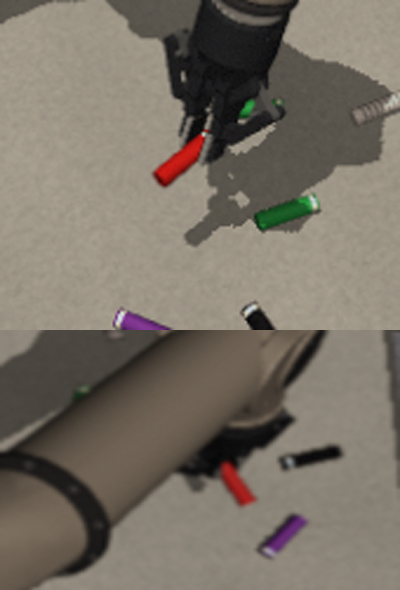

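The side crop shows the cell held near its rear at (185,160), and the neighbours are undisturbed. I'll redo the fit without outliers.

```bash
python3 - <<'E'
import re
s=open("held.py").read()
s=s.replace("v,u=np.nonzero(red)","red=cv2.erode(red.astype(np.uint8),np.ones((3,3))[1:2].astype(np.uint8))>0;v,u=np.nonzero(red)")
s=s.replace("P=P[np.linalg.norm(P,axis=1)<.075]","P=P[(np.linalg.norm(P,axis=1)<.075)&(abs(P[:,1])<.0115)&(P[:,2]<.035)]")
s=s.replace("def f(q):","L=np.percentile(P[:,0],[5,95]);print('  z med by x:',[(round(x*1e3),len(k),(np.median(k,0)[1:]*1e3).round(1).tolist()) for x in np.arange(-.05,.01,.01) for k in [P[abs(P[:,0]-x)<.005]] if len(k)>4])\n        def f(q):")
open("held.py","w").write(s)
E
python3 held.py
```

```text
z med by x: [(-50, 23, [3.0, 1.7]), (-40, 31, [3.3, -0.8]), (-30, 31, [2.4, -4.5]), (-20, 32, [3.0, -8.2]), (-10, 24, [0.4, -12.6]), (0, 9, [-2.4, -16.1])]
side 151 angle -0.347 axis z at tool x=0 -0.0076 y0 -0.0011 span [-0.0513  0.0026] rms 0.0015
  axis world [ 0.891  0.454 -0.003] tool z [-0.305 -0.157 -0.939] tcp [ 0.4796 -0.3207  0.1402]
  z med by x: [(-40, 13, [-1.0, -1.5]), (-30, 9, [-0.4, -3.2]), (-20, 8, [1.2, -6.6]), (-10, 8, [1.7, -10.7])]
top 44 angle -0.453 axis z at tool x=0 -0.0253 y0 0.0057 span [-0.0557 -0.008 ] rms 0.0022
  axis world [0.886 0.452 0.103] tool z [-0.305 -0.157 -0.939] tcp [ 0.4796 -0.3207  0.1402]
```

```bash
python3 -m creep '[[-1,8,30,40,0,0,-0.118],[-1,10,45,40,0,0,-0.118],[-1,10,45,40,0,0,-0.118],[-1,10,45,40,0,0,-0.117],[-1,10,45,0,0,-0.13,0]]'
python3 -m creep '[[-1,12,45,0,0,-0.13,0],[-1,12,45,0,0,-0.13,0],[-1,12,45,0,0,-0.13,0],[-1,12,45,0,0,-0.13,0],[-1,12,45,0,0,-0.135,0]]'
python3 -m creep '[[-1,5,45,0,0,0,0],[-1,0,26,0,0,0,0],[-1,0,0,0,0,0,0],[-1,0,0,0,0,0,0]]'; python3 held.py
```

```text
t: 27.25
eef_pos: [0.5308, -0.1101, 0.3027]
tool_rot: [0.002, 0.994, -0.001, -0.106]
contact_force: [-0.0, 0.4, -1.0]
gripper_width: 0.197
grasp_force: 59.0
t: 27.88
eef_pos: [0.5882, 0.1155, 0.3012]
tool_rot: [-0.0, 0.976, -0.001, 0.218]
contact_force: [1.1, -1.6, -0.5]
gripper_width: 0.2
grasp_force: 59.0
t: 28.38
eef_pos: [0.5934, 0.1825, 0.3009]
tool_rot: [0.002, 0.976, -0.002, 0.216]
contact_force: [-0.5, -0.5, -0.3]
gripper_width: 0.196
grasp_force: 59.0
  z med by x: [(-40, 16, [7.1, -0.1]), (-30, 16, [6.4, -2.8]), (-20, 15, [6.3, -5.2])]
side 51 angle -0.408 axis z at tool x=0 -0.0125 y0 -0.0013 span [-0.0464 -0.0139] rms 0.0023
  axis world [ 0.665 -0.001  0.747] tool z [ 0.422 -0.005 -0.907] tcp [0.5934 0.1825 0.3009]
top few 5
```

```bash
python3 -m creep '[[-1,-7,3,-38,0,0,0],[-1,-8,0,-38,0,0,0],[-1,-9,0,-9,0,0,0],[-1,-9,0,-9,0,0,0],[-1,0,0,0,0,0,0]]'
python3 -m creep '[[-1,0,0,0,0,0,0],[-1,0,0,0,0,0,0]]'; python3 held.py
```

```text
t: 29.1
eef_pos: [0.5597, 0.1882, 0.2073]
tool_rot: [0.001, 0.976, -0.001, 0.216]
contact_force: [0.7, 0.3, 0.3]
gripper_width: 0.196
grasp_force: 59.0
t: 29.35
eef_pos: [0.5607, 0.1886, 0.2077]
tool_rot: [0.001, 0.976, -0.001, 0.217]
contact_force: [-0.5, -0.6, -0.5]
gripper_width: 0.197
grasp_force: 59.0
  z med by x: [(-40, 14, [6.7, -0.2]), (-30, 16, [6.4, -2.8]), (-20, 14, [5.7, -5.8])]
side 47 angle -0.383 axis z at tool x=0 -0.0081 y0 0.0008 span [-0.0449  0.0014] rms 0.0024
  axis world [ 0.682 -0.     0.731] tool z [ 0.423 -0.002 -0.906] tcp [0.5607 0.1886 0.2077]
top few 1
```

```bash
python3 -m creep '[[-1,-2,-2,-4,0,0,0],[-1,-3,-1,-3,0,0,0],[-1,-3,0,-3,0,0,0],[-1,0,0,0,0,0,0]]'; python3 -m creep '[[-1,-2,0,-2,0,0,0],[-1,-2,0,-2,0,0,0],[-1,0,0,0,0,0,0]]';python3 -m creep '[[-1,-2,0,-2,0,0,0],[-1,-2,0,-2,0,0,0],[-1,0,0,0,0,0,0]]'
```

```text
t: 29.95
eef_pos: [0.5515, 0.1851, 0.1964]
tool_rot: [0.001, 0.976, -0.0, 0.216]
contact_force: [0.1, -0.4, -1.1]
gripper_width: 0.196
grasp_force: 59.0
t: 30.32
eef_pos: [0.5477, 0.1852, 0.1926]
tool_rot: [0.001, 0.976, -0.001, 0.216]
contact_force: [-0.5, -0.3, -1.2]
gripper_width: 0.196
grasp_force: 59.0
t: 30.7
eef_pos: [0.5437, 0.1852, 0.1886]
tool_rot: [0.001, 0.976, -0.001, 0.216]
contact_force: [0.1, 0.2, -0.1]
gripper_width: 0.198
grasp_force: 59.0
```

```bash
python3 -m creep '[[-1,-2,0,-2,0,0,0],[-1,-1,0,-1,0,0,0],[-1,0,0,0,0,0,0]]'; python3 -m creep '[[-1,-1,0,-1,0,0,0],[-1,-1,0,-1,0,0,0],[-1,0,0,0,0,0,0]]';python3 -m creep '[[-1,-1,0,-1,0,0,0],[-1,-1,0,-1,0,0,0],[-1,0,0,0,0,0,0]]'
```

```text
t: 31.08
eef_pos: [0.5408, 0.1852, 0.1857]
tool_rot: [0.001, 0.976, -0.001, 0.216]
contact_force: [0.1, -0.5, -1.1]
gripper_width: 0.2
grasp_force: 59.0
t: 31.45
eef_pos: [0.5388, 0.1852, 0.1838]
tool_rot: [0.001, 0.976, -0.001, 0.216]
contact_force: [0.2, -0.2, 0.3]
gripper_width: 0.192
grasp_force: 59.0
t: 31.82
eef_pos: [0.5368, 0.1852, 0.1817]
tool_rot: [0.001, 0.976, -0.001, 0.216]
contact_force: [0.4, -0.4, 0.1]
gripper_width: 0.197
grasp_force: 59.0
```

```bash
python3 -m creep '[[-1,-1,0,-1,0,0,0],[-1,-1,0,-1,0,0,0],[-1,0,0,0,0,0,0]]'; python3 -m creep '[[-1,-1,0,-1,0,0,0],[-1,-1,0,-1,0,0,0],[-1,0,0,0,0,0,0]]'
```

```text
t: 32.2
eef_pos: [0.5348, 0.1852, 0.1797]
tool_rot: [0.001, 0.976, -0.001, 0.216]
contact_force: [-1.7, -0.1, 0.1]
gripper_width: 0.201
grasp_force: 59.0
t: 32.58
eef_pos: [0.5329, 0.1851, 0.1778]
tool_rot: [0.001, 0.976, -0.001, 0.216]
contact_force: [-0.3, -0.6, 0.4]
gripper_width: 0.195
grasp_force: 59.0
```

```bash
python3 -m creep '[[-1,-1,0,-1,0,0,0],[-1,-1,0,-1,0,0,0],[-1,0,0,0,0,0,0]]'; python3 -m creep '[[-1,-1,0,-1,0,0,0],[-1,-1,0,-1,0,0,0],[-1,0,0,0,0,0,0]]'; python3 -m creep '[[-1,-1,0,-1,0,0,0],[-1,-1,0,-1,0,0,0],[-1,-1,0,-1,0,0,0],[-1,0,0,0,0,0,0]]'
```

```text
t: 32.95
eef_pos: [0.5309, 0.1852, 0.1758]
tool_rot: [0.001, 0.976, -0.001, 0.216]
contact_force: [0.2, -0.5, -1.3]
gripper_width: 0.196
grasp_force: 59.0
t: 33.33
eef_pos: [0.5288, 0.1852, 0.1737]
tool_rot: [0.001, 0.976, -0.001, 0.216]
contact_force: [0.3, -0.2, -0.7]
gripper_width: 0.193
grasp_force: 59.0
t: 33.83
eef_pos: [0.5258, 0.1852, 0.1707]
tool_rot: [0.001, 0.976, -0.001, 0.216]
contact_force: [-0.9, -0.3, 0.1]
gripper_width: 0.194
grasp_force: 59.0
```

Very low force and deep enough, so I release.

```bash
python3 -m creep '[[-0.3,0,0,0,0,0,0],[-0.3,0,0,0,0,0,0],[-0.3,0,0,0,0,0,0],[-0.3,0,0,0,0,0,0]]'; python3 prot.py; python3 -m creep '[[-0.3,-5,0,15,0,0,0],[-0.3,-10,0,30,0,0,0],[-0.3,0,0,45,0,0,0],[-0.3,0,0,45,0,0,0],[-0.3,0,0,0,0,0,0]]'; python3 prot.py
```

```text
t: 34.33
eef_pos: [0.526, 0.1852, 0.1709]
tool_rot: [0.001, 0.976, -0.001, 0.216]
contact_force: [-0.6, -0.0, -2.0]
gripper_width: 0.35
grasp_force: 0.0
side red 0
top red 0
t: 35.05
eef_pos: [0.5061, 0.1918, 0.2905]
tool_rot: [-0.01, 0.978, 0.004, 0.211]
contact_force: [-0.3, 0.6, 0.5]
gripper_width: 0.349
grasp_force: 0.0
side red 0
top red 0
```

```bash
python3 -m creep '[[-1,6,30,0,0,0.143,0],[-1,6,30,0,0,0.143,0],[-1,6,32,0,0,0.143,0],[-1,0,0,0,0,0,0],[-1,0,0,0,0,0,0]]'
```

```text
t: 35.78
eef_pos: [0.5043, 0.2264, 0.2841]
tool_rot: [0.026, 0.998, -0.006, 0.064]
contact_force: [-0.8, 0.1, -0.1]
gripper_width: -0.001
grasp_force: 0.0
```

```bash
python3 -m creep '[[-1,7,20,0,0.02,0.04,0],[-1,7,20,0,0.02,0.04,0],[-1,7,19,0,0.01,0.04,0],[-1,0,0,0,0,0,0],[-1,0,0,0,0,0,0]]'
```

```text
t: 36.4
eef_pos: [0.5244, 0.2865, 0.2859]
tool_rot: [-0.001, 1.0, -0.005, 0.004]
contact_force: [0.1, -0.2, -0.2]
gripper_width: -0.001
grasp_force: 0.0
```

```bash
python3 -m creep '[[-1,0,0,-45,0,0,0],[-1,0,0,-40,0,0,0],[-1,0,0,-18,0,0,0],[-1,0,0,0,0,0,0]]'
python3 -m creep '[[-1,0,-8,0,0,0,0],[-1,0,-8,0,0,0,0],[-1,0,-8,0,0,0,0],[-1,0,-8,0,0,0,0],[-1,0,-8,0,0,0,0]]'
python3 -m creep '[[-1,0,-8,0,0,0,0],[-1,0,-8,0,0,0,0],[-1,0,-6,0,0,0,0],[-1,0,-5,0,0,0,0]]'
```

```text
t: 36.9
eef_pos: [0.5247, 0.2868, 0.1828]
tool_rot: [-0.001, 1.0, -0.005, 0.003]
contact_force: [0.1, -0.7, 1.1]
gripper_width: 0.001
grasp_force: 0.0
t: 37.52
eef_pos: [0.5258, 0.2471, 0.1834]
tool_rot: [-0.001, 1.0, -0.005, 0.004]
contact_force: [1.7, 2.6, 1.2]
gripper_width: -0.004
grasp_force: 1.4
t: 38.02
eef_pos: [0.5254, 0.2199, 0.183]
tool_rot: [-0.001, 1.0, -0.005, 0.004]
contact_force: [1.8, 2.5, 0.8]
gripper_width: -0.002
grasp_force: 1.4
```

```bash
python3 -m creep '[[-1,0,-4,0,0,0,0],[-1,0,-4,0,0,0,0],[-1,0,-3,0,0,0,0]]'
python3 -m creep '[[-1,0,-2,0,0,0,0],[-1,0,-2,0,0,0,0]]'; python3 -m creep '[[-1,0,-2,0,0,0,0]]'
```

```text
t: 38.4
eef_pos: [0.5254, 0.2143, 0.1832]
tool_rot: [-0.004, 1.0, -0.003, 0.004]
contact_force: [2.0, 17.3, -0.6]
gripper_width: -0.001
grasp_force: 8.8
t: 38.65
eef_pos: [0.5254, 0.2138, 0.1833]
tool_rot: [-0.006, 1.0, -0.002, 0.004]
contact_force: [3.1, 23.5, -2.7]
gripper_width: -0.002
grasp_force: 12.0
t: 38.78
eef_pos: [0.5253, 0.2136, 0.1833]
tool_rot: [-0.007, 1.0, -0.001, 0.005]
contact_force: [3.9, 28.5, -2.8]
gripper_width: -0.001
grasp_force: 13.9
```

```bash
python3 -m creep '[[-1,0,15,0,0,0,0],[-1,0,10,0,0,0,0],[-1,0,0,45,0,0,0],[-1,0,0,50,0,0,0],[-1,-30,55,20,0,0,0]]'
python3 -m creep '[[-1,-30,55,0,0,0,0],[-1,-30,55,0,0,0,0],[-1,-30,40,0,0,0,0],[-1,0,0,0,0,0,0]]'
python3 - <<'E'
from h import *
import binfit
o=snap("7");binfit.fit("7")
a=cv2.imread("pics/side_7.png")[110:210,170:310];b=cv2.imread("pics/top_7.png")[190:270,170:282]
cv2.imwrite("pics/c7.png",np.vstack([cv2.resize(a,(490,350),interpolation=cv2.INTER_CUBIC),cv2.resize(b,(490,240),interpolation=cv2.INTER_CUBIC)]))
for t in "017":
    print(t,[ (int(m.sum()),m.nonzero()[1].mean().round(2),m.nonzero()[0].mean().round(2)) for n,(y0,y1,x0,x1) in (("side",(130,185,195,265)),("top",(215,250,190,260))) for h in [cv2.cvtColor(cv2.imread(f"pics/{n}_{t}.png"),cv2.COLOR_BGR2HSV)] for m in [np.pad(((h[...,0]>100)&(h[...,0]<125)&(h[...,1]>150)&(h[...,2]>40))[y0:y1,x0:x1],((y0,0),(x0,0)))]])
im=cv2.imread("pics/side_7.png");h=cv2.cvtColor(im,cv2.COLOR_BGR2HSV);r=((h[...,0]<6)|(h[...,0]>174))&(h[...,1]>170)&(h[...,2]>70)
print([s.tolist() for s in cv2.connectedComponentsWithStats(r.astype(np.uint8))[2][1:] if s[4]>20])
E
```

```text
t: 39.4
eef_pos: [0.5002, 0.275, 0.3002]
tool_rot: [-0.001, 1.0, -0.011, 0.006]
contact_force: [1.2, 1.8, -1.0]
gripper_width: 0.0
grasp_force: 0.0
t: 39.9
eef_pos: [0.4036, 0.4336, 0.2957]
tool_rot: [0.0, 1.0, -0.001, 0.003]
contact_force: [-0.0, -0.9, -0.4]
gripper_width: 0.003
grasp_force: 0.0
side topz 0.196 slope x0 (bin x at y=.19): 0.4938 yaw -0.0023 y edges [0.1034 0.2844] mid 0.1942 back x 0.406
  cover y 0.1651 0.2249 fin 54 [0.5228 0.1936 0.1867] 0.1877 0.2002
top topz 0.1938 slope x0 (bin x at y=.19): 0.4911 yaw 0.0243 y edges [0.1031 0.2806] mid 0.1922 back x 0.4054
  cover y 0.1654 0.2231 fin 25 [0.5205 0.1923 0.189 ] 0.1877 0.1966
0 [(178, np.float64(232.06), np.float64(153.98)), (186, np.float64(222.4), np.float64(234.31))]
1 [(165, np.float64(227.3), np.float64(142.72)), (182, np.float64(205.37), np.float64(235.14))]
7 [(175, np.float64(232.3), np.float64(154.74)), (188, np.float64(223.49), np.float64(234.35))]
[[391, 234, 13, 10, 66]]
```

View pics/c7.png

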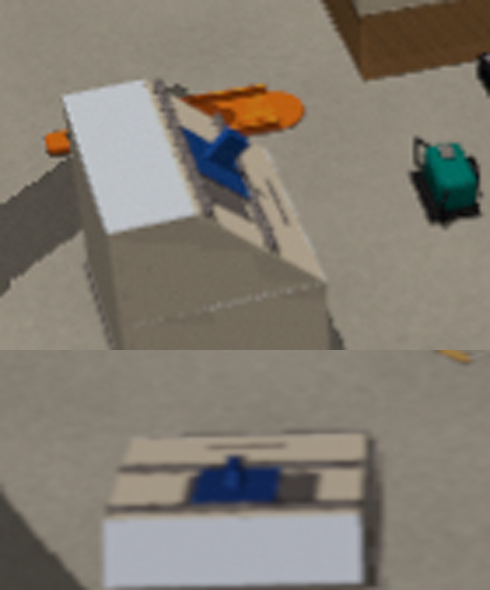

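The cover is shut: the fin went from y 0.2508 to about 0.193, which is 58 mm. No red cells remain outside the bin.

```bash
python3 -c "
from station import *
print(hand_in())"
```

```text
the job is handed in; nothing more can be done
None
```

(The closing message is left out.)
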